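# Snap an instrument box lid shut all round

### The arm

A 6-joint arm with a two-finger parallel gripper is mounted at the origin on a cart in front of the work surface, level with it; the furniture and walls round the work are solid. World frame = base frame: x ahead of the robot, y to its left, z up, the work surface at z = 0. Lengths are in m, angles in degrees, forces in N, time in s.
With the tool pointing down it reaches from about 0.4 to 0.825 m from the base axis. Payload 7 kg.
Tool frame: the origin (TCP) lies midway between the tips of the shut fingers; the grasp point (between the pads) lies 19 mm behind it; z points along the fingers, y is the direction in which the jaws open and shut (so a half turn about z gives the same grasp; the last joint's range is limited). The gripper opens to 88 mm and grips with 3 to 60 N. Pads are 19 mm wide; open, the fingers measure 130 mm over their backs; the gripper's body (78 mm by 193 mm) begins 47 mm behind the grasp point.
Start: joints at [93.856, 20.546, 0.682, 0, -70.136, -16.507], TCP at [0.148, 0.659, 0.227] pointing down, gripper open.
Joint ranges: [-176.03, 176.03], [-82.01, 121.73], [-58.28, 71.71], [-173.87, 95.51], [-174.79, -0.11], [-173.66, 173.66]. Speed limits (degrees/s): [136.94, 136.94, 172.46, 180, 180, 180].

### API

Orientations are given as a 3x3 rotation matrix whose columns are the frame's x, y, z axes.
In Python, from rig import robot gives the robot as it stands. Calls block until the motion is done:
- robot.goto(position, orientation): joint-space move of the TCP to a pose.
- robot.servo_line(position, ori=None, speed=0.15): straight line of the TCP; ori=None keeps the orientation; speed is the mean speed in m/s.
- robot.movej(angles): joint-space move.
- robot.move_gripper(opening): opening from 0.0 (shut) to 1.0 (fully open); the grip force is fixed at half the most; returns when the fingers have stopped.
- robot.dwell(seconds).
- robot.ik(position, orientation): joint angles nearest the present ones, or None.
- robot.grab_frame(name): name is "scene" or "top"; returns (picture, depth): 384x512x3 uint8, red, green, blue; 384x512 float32, m along the optical axis (not along the pixel's ray), 0 where there is no reading.
- robot.camera_info(name): a dict with "vfov" (degrees; the focal length in pixels is half the picture's height over the tangent of half this angle, whatever the lens; pixels are square), "cx", "cy" (the principal point, pixels), "view" (4x4, takes a point from world to camera coordinates). Camera axes: x right, y down, z forward; pixel columns grow to the right and rows downward; lengths in m; the calibration is good to about 2 mm. A picture is of the moment at which its call begins. camera_info takes no time and is no camera call.
A pose or a line that the arm cannot do raises robot.Unreachable and nothing moves.
- robot.job_done(): hands the job in, once; it reports no verdict.
Readings, each from a call of its own:
- robot.read_t(): time.
- robot.read_qpos(): joint angles.
- robot.read_qvel(): joint speeds.
- robot.read_effort(): joint torques, N m.
- robot.read_position(): TCP position.
- robot.read_tcp_rot(): TCP orientation.
- robot.read_force(): force on the tool from outside, world axes, zero at the start.
- robot.read_ft_torque(): the same for the moment, N m.
- robot.read_grip_width(): opening from 0.0 (shut) to 1.0 (fully open).
Only numpy, scipy, OpenCV 4.12 (cv2) and the standard library are available. Lean on these libraries where they do the work, as an engineer would, in place of code of your own. Each camera call takes 0.05 s, during which the arm holds its last target. There are 200 camera calls.

### The job

One of the two instrument boxes has a press-on lid that is not yet shut: rim sections of it still stand proud of the lid's corners. Press with a fingertip on each section that stands proud until it clicks home, so that the lid is shut flush on all four sides. Only press: do not lift, tip or push the box away from where it stands, and leave the shut box and the other things alone.

Things in the scene. Friction and masses are not known exactly. Their poses are not given: they have to be found in the camera images.
- unlatched_box: the instrument box whose lid is not yet shut: grey plastic box, 100 (x) x 140 (y) mm with a white press-on lid of 110 x 150 mm, loose, 0.9 to 1.5 kg in all; origin at the centre of its underside, z up. The lid has a fixed middle panel (top 49 mm above the underside), four fixed corners (top 52 mm) and between the corners four rim sections, one per side, that each slide straight down on their own. The middle panel does nothing when pressed.
- shut_box: the second box, of the same make and size, its lid fully shut all round (four sections flush with the corners, top 52 mm above the underside, none of them moves); loose; origin at the centre of its underside, z up
- jar: bystander: screw-lid sample jar, 50 mm wide, 52 mm tall, standing; origin at the centre of its underside
- iodine: bystander: small brown bottle with a white cap, 47 mm wide, 98 mm tall, standing; origin at the centre of its underside
- syringe: bystander: syringe lying flat, 19 x 110 x 25 mm; origin at the centre of its underside
- rim_px_top (a point): centre of the top face of the long rim section on the box's own +x side (100 mm along the side, 22 mm across it, flat top); it rides with the section: 60 mm above the box's underside when the section stands fully proud, 52 mm (flush with the corners, 3 mm above the middle panel) when shut
- rim_px (a joint): how far that +x section is pressed down, m: 0 = fully proud, 0.008 = shut, at its stop. A snap: it resists with up to about 9 N (more if struck fast), springs back up if let go before about 0.004, and beyond about 0.0045 snaps down to 0.008 by itself and stays. May already be shut at the start.
- rim_mx_top (a point): centre of the top face of the long rim section on the box's own -x side (100 mm along the side, 22 mm across it, flat top); it rides with the section: 60 mm above the box's underside when the section stands fully proud, 52 mm (flush with the corners, 3 mm above the middle panel) when shut
- rim_mx (a joint): how far that -x section is pressed down, m: 0 = fully proud, 0.008 = shut, at its stop. A snap: it resists with up to about 9 N (more if struck fast), springs back up if let go before about 0.004, and beyond about 0.0045 snaps down to 0.008 by itself and stays
- rim_py_top (a point): centre of the top face of the short rim section on the box's own +y side (60 mm along the side, 22 mm across it, flat top); it rides with the section: 60 mm above the box's underside when the section stands fully proud, 52 mm (flush with the corners, 3 mm above the middle panel) when shut
- rim_py (a joint): how far that +y section is pressed down, m: 0 = fully proud, 0.008 = shut, at its stop. A snap: it resists with up to about 9 N (more if struck fast), springs back up if let go before about 0.004, and beyond about 0.0045 snaps down to 0.008 by itself and stays
- rim_my_top (a point): centre of the top face of the short rim section on the box's own -y side (60 mm along the side, 22 mm across it, flat top); it rides with the section: 60 mm above the box's underside when the section stands fully proud, 52 mm (flush with the corners, 3 mm above the middle panel) when shut
- rim_my (a joint): how far that -y section is pressed down, m: 0 = fully proud, 0.008 = shut, at its stop. A snap: it resists with up to about 9 N (more if struck fast), springs back up if let go before about 0.004, and beyond about 0.0045 snaps down to 0.008 by itself and stays

How it is judged (in metres and radians):
At the end, for the whole second after the job is handed in: All four rim sections are down by more than 6.5 mm of their 8 mm and stay there with nothing touching them; the box stands flat (within 0.05 rad), at rest, within 40 mm of where it started (value of joint each of rim_px, rim_mx, rim_py, rim_my above 0.0065 m and distance of unlatched_box from where it was at the start of the episode below 0.04 m and angle between unlatched_box's own z axis and vertical below 0.05 rad and linear speed of unlatched_box below 0.01 m/s).
It fails at once if the box whose lid is being shut is lifted, tipped or pushed away (over 12 mm up, 0.15 rad or 40 mm) (height (world z) of unlatched_box above 0.012 m or angle between unlatched_box's own z axis and vertical above 0.15 rad or distance of unlatched_box from where it was at the start of the episode above 0.04 m).
It fails at once if the box is pressed with other parts of the robot than the fingers (over 8 N) (contact force between the arm and unlatched_box above 8 N).
It fails at once if the shut box is pressed or moved (over 4 N from the arm, or 15 mm) (contact force between any of the arm, the fingers and shut_box above 4 N or distance of shut_box from where it was at the start of the episode above 0.015 m).
It fails at once if a bystander (jar, bottle, syringe) is moved by over 20 mm or knocked over (distance of any of jar, iodine, syringe from where it was at the start of the episode above 0.02 m or angle between any of jar, iodine's own z axis and vertical above 0.3 rad).
It also fails if it takes over 45 s, if anything falls off the work surface, if the arm or the gripper's body presses on something with over 40 N, if the wrist force passes 120 N, or if a joint passes its speed limit or range.

## Working session

There is one attempt and no reset: what is moved stays moved. The work goes in short steps, each a Python script; the robot and the scene stay as the last script left them, time stands still between calls to the robot, and variables do not carry over. Pictures are saved under pics/ and viewed, about 8 in all and at most 12, crops included, and the job is handed in when it is done.

```bash
mkdir -p pics
cat > h.py <<'E'
import numpy as np, cv2
from rig import robot
def cam(n):
    i=robot.camera_info(n); f=192/np.tan(np.radians(i["vfov"])/2); return f,i["cx"],i["cy"],np.array(i["view"])
def cloud(n,d):
    f,cx,cy,V=cam(n); v,u=np.mgrid[:d.shape[0],:d.shape[1]]
    P=np.stack([(u-cx)/f*d,(v-cy)/f*d,d,np.ones_like(d)],-1)@np.linalg.inv(V).T
    P=P[...,:3]; P[d==0]=np.nan; return P
E
python3 - <<'E'
from h import *
for n in("scene","top"):
    p,d=robot.grab_frame(n); cv2.imwrite(f"pics/{n}0.png",p[...,::-1]); np.save(n+"0.npy",cloud(n,d)); print(n,cam(n),(d==0).mean())
print(robot.read_t(),robot.read_tcp_rot())
E
```

```text
scene (np.float64(418.1312488393239), 259.42778380468707, 194.02866861130275, array([[-0.76780318, -0.64062843,  0.00857296,  0.45091372],
       [-0.38110891,  0.44592709, -0.80987964,  0.28647847],
       [ 0.515009  , -0.62509539, -0.58653344,  0.57072482],
       [ 0.        ,  0.        ,  0.        ,  1.        ]])) 0.004023234049479167
top (np.float64(459.04161183761755), 262.45813150038714, 195.62634404470086, array([[-2.56012342e-02, -9.99671744e-01, -9.90911571e-04,
         2.61173840e-02],
       [-9.94974105e-01,  2.55768920e-02, -9.68109092e-02,
         6.05488749e-01],
       [ 9.68044748e-02, -1.49254741e-03, -9.95302299e-01,
         1.21336801e+00],
       [ 0.00000000e+00,  0.00000000e+00,  0.00000000e+00,
         1.00000000e+00]])) 0.004150390625
0.1 [[ 9.75696717e-01 -2.19125280e-01 -1.66187130e-04]
 [-2.19125285e-01 -9.75695631e-01 -1.46467155e-03]
 [ 1.58798506e-04  1.46549102e-03 -9.99998914e-01]]
```

View pics/scene0.png

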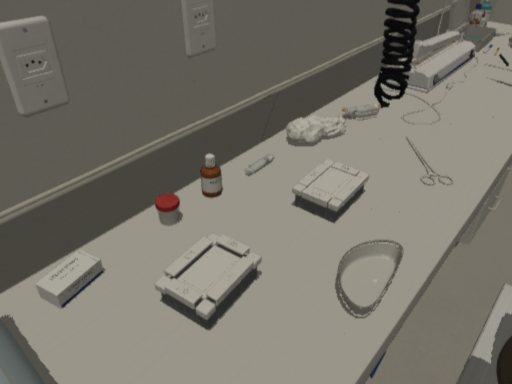

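View pics/top0.png

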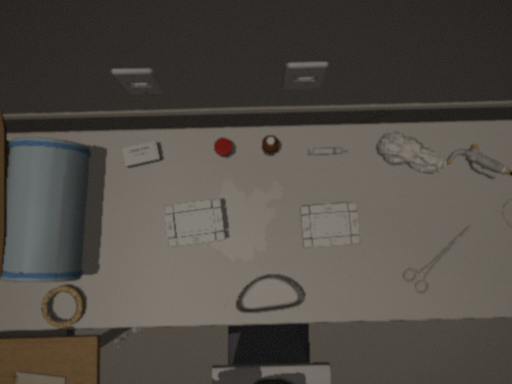

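Two boxes: the top view shows one at (195,222) and one at (330,225). In the scene view the nearer one, at (210,275), seems to have proud sections. Next I'll get heights from the depth and an enlarged crop.

Run:
```python
from h import *
P=np.load("top0.npy")
for nm,(u0,u1,v0,v1) in dict(A=(155,240,190,255),B=(290,370,192,255)).items():
    Q=P[v0:v1,u0:u1].reshape(-1,3); m=(Q[:,2]>.035)&(Q[:,2]<.08)
    q=Q[m]; r=cv2.minAreaRect((q[:,:2]*1000).astype(np.float32)); print(nm,m.sum(),r,np.percentile(q[:,2],[5,25,50,75,95]), "table",np.nanmedian(Q[Q[:,2]<.02,2]))
p=cv2.imread("pics/scene0.png"); t=cv2.imread("pics/top0.png")
a=cv2.resize(p[225:325,150:270],None,fx=4,fy=4,interpolation=2)
b=cv2.resize(t[190:255,155:240],None,fx=4,fy=4,interpolation=2)
# height map
z=P[190:255,155:240,2]; hm=np.clip((z-.040)/.03*255,0,255); hm=cv2.applyColorMap(cv2.resize(np.nan_to_num(hm).astype(np.uint8),None,fx=3.6,fy=3.6,interpolation=0),cv2.COLORMAP_JET)
c=np.zeros((600,800,3),np.uint8); c[:400,:480]=a; b=cv2.resize(b,(306,234)); c[:234,485:791]=b; c[240:240+hm.shape[0],485:485+hm.shape[1]]=hm
cv2.imwrite("pics/c1.png",c)
```

```text
A 2372 ((538.1150512695312, 192.6839141845703), (110.2326431274414, 150.68605041503906), 6.090953350067139) [0.04621292 0.04986944 0.05349681 0.06004423 0.06343657] table 0.0005785557311657197
B 2358 ((523.4581298828125, -165.77792358398438), (109.98645782470703, 151.09690856933594), 2.9124915599823) [0.04588602 0.0491627  0.05114026 0.05300256 0.05571152] table 0.0004483131720341982
```

View pics/c1.png

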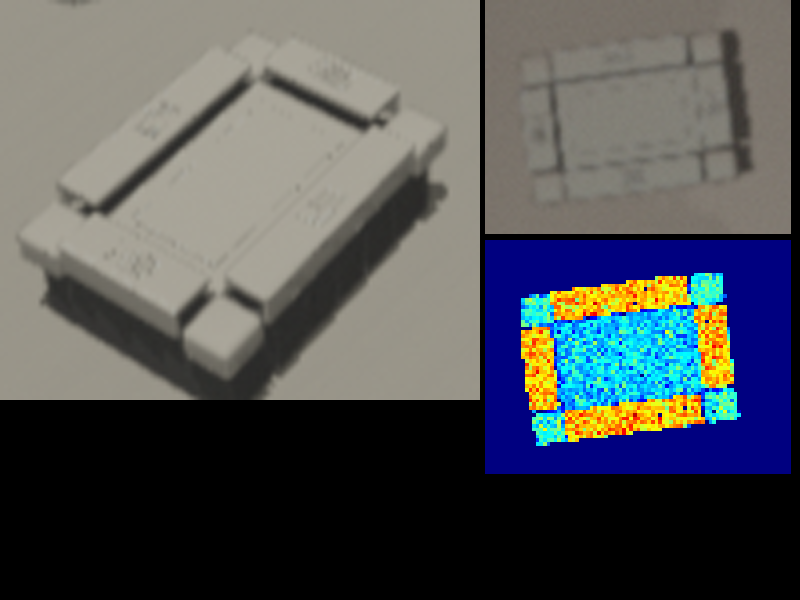

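All four sections of the left box (crop at 485–740, 270–445) show orange, so they are higher than the corners and panel. I'll confirm the heights in numbers from both cameras, then check reach and obstacles.

```bash
cat >> h.py <<'E'
C=np.array([.5381,.1927]); TH=np.radians(6.09)
SEC=dict(px=(.044,0),mx=(-.044,0),py=(0,.064),my=(0,-.064))
def R2(a): return np.array([[np.cos(a),-np.sin(a)],[np.sin(a),np.cos(a)]])
def local(P): return np.concatenate([(P[...,:2]-C)@R2(TH),P[...,2:]],-1).reshape(-1,3)
def w(xy): return C+R2(TH)@np.array(xy)
def rot(a): # tool y at heading a, z down
    y=np.array([np.cos(a),np.sin(a),0]); z=np.array([0,0,-1.]); return np.stack([np.cross(y,z),y,z],1)
def heights(P):
    L=local(P); o={}
    for k,(x,y) in dict(SEC,mid=(0,0),c1=(.046,.066),c2=(-.046,.066),c3=(.046,-.066),c4=(-.046,-.066)).items():
        s=(.006,.035) if k[1:]=='x' else (.02,.006) if k[1:]=='y' else (.005,.005)
        m=(abs(L[:,0]-x)<s[0])&(abs(L[:,1]-y)<s[1])&(L[:,2]>.03)&(L[:,2]<.09); o[k]=(round(float(np.median(L[m,2]))*1000,1) if m.any() else None,int(m.sum()))
    return o
E
python3 - <<'E'
from h import *
for n in("top","scene"):
    P=np.load(n+"0.npy"); print(n,heights(P))
    L=local(P); L=L[(abs(L[:,0])<.075)&(abs(L[:,1])<.095)&(L[:,2]>.046)&(L[:,2]<.075)]
    print(np.percentile(L[:,:2],[1,99],axis=0), cv2.minAreaRect((L[:,:2]*1000).astype(np.float32)))
P=np.load("top0.npy"); print("blue z",np.nanmax(P[140:280,0:95,2]), "near +-", [np.nanmax(P[130:180,a:b,2]) for a,b in((120,160),(210,240),(258,282))])
for k,s in SEC.items():
    for a in ((TH+np.pi/2,TH-np.pi/2) if k[1]=='x' else (TH,TH+np.pi)):
        q=robot.ik([*w(s),.1],rot(a)); print(k,round(np.degrees(a)),None if q is None else np.round(q,1))
E
```

```text
top {'px': (60.8, 117), 'mx': (60.4, 123), 'py': (60.6, 71), 'my': (61.1, 68), 'mid': (51.4, 13), 'c1': (53.0, 14), 'c2': (51.7, 16), 'c3': (53.4, 14), 'c4': (53.6, 12)}
[[-0.05410091 -0.07420815]
 [ 0.05356386  0.07323133]] ((0.0132293701171875, -0.01758575439453125), (110.232666015625, 150.68606567382812), 0.0009530981187708676)
scene {'px': (60.5, 250), 'mx': (60.5, 239), 'py': (60.4, 205), 'my': (59.9, 161), 'mid': (50.0, 27), 'c1': (52.1, 32), 'c2': (52.4, 39), 'c3': (52.0, 18), 'c4': (52.6, 23)}
[[-0.05681462 -0.07331089]
 [ 0.05161733  0.07403821]] ((-1.5842742919921875, -0.5286788940429688), (111.96956634521484, 150.94166564941406), 0.07025951147079468)
blue z 0.37128972056473675 near +- [np.float64(0.04268783252555286), np.float64(0.05884593945201866), np.float64(0.10074177496225634)]
px 96 [  36.9   21.   -16.5    0.   -52.5 -120.8]
px -84 [ 36.9  21.  -16.5   0.  -52.5  59.2]
mx 96 [  42.1   13.8  -27.3    0.   -48.9 -126. ]
mx -84 [ 42.1  13.8 -27.3   0.  -48.9  54. ]
py 6 [ 44.7  19.  -19.7   0.  -51.3 141.4]
py 186 [ 44.7  19.  -19.7   0.  -51.3 -38.6]
my 6 [ 33.4  16.5 -23.5   0.  -50.1 152.7]
my 186 [ 33.4  16.5 -23.5   0.  -50.1 -27.3]
```

Both views agree: all four sections stand at about 60.5 mm and the corners at about 52 mm. A blue object up to 0.37 m high lies in the sweep from the start pose, so I'll find its extent.

Run:
```python
from h import *
P=np.load("top0.npy")[:330,:150].reshape(-1,3); P=P[np.isfinite(P[:,0])]
for lo,hi in((.05,.1),(.1,.2),(.2,.3),(.3,.36),(.36,.6)):
    q=P[(P[:,2]>lo)&(P[:,2]<hi)&(P[:,0]<.75)]
    if len(q): print(lo,len(q),np.percentile(q,[2,98],axis=0).round(3).tolist())
from scipy.spatial.transform import Rotation
# path of straight joint move: TCP and hand xy
q0=np.array(robot.read_qpos()); q1=robot.ik([.5,.25,.25],rot(TH-np.pi/2)); print(q0,q1)
```

```text
0.05 481 [[0.408, 0.461, 0.053], [0.737, 0.691, 0.099]]
0.1 10765 [[0.41, 0.469, 0.108], [0.738, 0.622, 0.191]]
0.3 235 [[0.491, 0.52, 0.354], [0.737, 0.531, 0.36]]
0.36 753 [[0.441, 0.52, 0.36], [0.739, 0.533, 0.369]]
[ 9.38552106e+01  2.05861035e+01  6.39782822e-01 -1.61005101e-02
 -7.01367695e+01 -1.65073979e+01] [ 46.63104545   8.79175833 -12.09589798   0.         -69.11234369
  49.45895455]
```

Run:
```python
from h import *
P=np.load("top0.npy")[330:,:230].reshape(-1,3); print("brown",np.nanpercentile(P,[1,50,99],axis=0).round(3).tolist())
q0=np.array(robot.read_qpos()); R=np.array(robot.read_tcp_rot())
# joint path candidates: raise/retract in place, turn, then above the box
for r in(.40,.42,.45,.5):
  for z in(.3,.35,.4):
    d=np.radians(93.8); q=robot.ik([r*np.cos(d),r*np.sin(d),z],R); print(r,z,None if q is None else np.round(q,1))
```

```text
brown [[-0.147, 0.128, -0.912], [0.077, 0.586, -0.886], [0.211, 0.901, 0.001]]
0.4 0.3 [ 1.224e+02 -9.300e+00 -2.360e+01 -1.000e-01 -7.580e+01 -4.500e+01]
0.4 0.35 [ 1.224e+02 -1.030e+01 -1.810e+01 -1.000e-01 -8.230e+01 -4.500e+01]
0.4 0.4 [ 1.224e+02 -1.070e+01 -1.220e+01 -1.000e-01 -8.860e+01 -4.510e+01]
0.42 0.3 [ 1.209e+02 -7.100e+00 -2.180e+01 -1.000e-01 -7.540e+01 -4.360e+01]
0.42 0.35 [ 1.209e+02 -8.100e+00 -1.630e+01 -1.000e-01 -8.190e+01 -4.360e+01]
0.42 0.4 [ 1.209e+02 -8.500e+00 -1.040e+01 -1.000e-01 -8.810e+01 -4.360e+01]
0.45 0.3 [ 1.19e+02 -3.80e+00 -1.89e+01 -1.00e-01 -7.50e+01 -4.16e+01]
0.45 0.35 [119.   -4.8 -13.5  -0.  -81.4 -41.6]
0.45 0.4 [119.   -5.3  -7.7  -0.  -87.6 -41.6]
0.5 0.3 [116.3   1.4 -13.8  -0.  -74.8 -39. ]
0.5 0.35 [116.3   0.4  -8.5  -0.  -81.1 -39. ]
0.5 0.4 [ 1.163e+02 -1.000e-01 -2.800e+00 -0.000e+00 -8.730e+01 -3.900e+01]
```

Run:
```python
from h import *
P=np.load("scene0.npy").reshape(-1,3)
for lo,hi in((.05,.2),(.2,.5)):
    q=P[(P[:,2]>lo)&(P[:,2]<hi)&(P[:,0]<.74)&(P[:,0]>0)&(P[:,1]>.3)]
    print(lo,len(q),q.min(0) if len(q) else 0,q.max(0) if len(q) else 0)
print(robot.read_position())
```

```text
0.05 1490 [0.49584654 0.46592208 0.10021163] [0.63946847 0.50701746 0.1671204 ]
0.2 0 0 0
[0.14778151 0.6581801  0.22574116]
```

```bash
cat >> h.py <<'E'
def press(k):
    a=TH-np.pi/2 if k[1]=='x' else TH+np.pi
    x,y=w(SEC[k]); R=rot(a)
    robot.goto([x,y,.10],R); robot.servo_line([x,y,.066],speed=.08)
    f0=robot.read_force()[2]; log=[]; touched=None
    for z in np.arange(.064,.0475,-.001):
        robot.servo_line([x,y,z],speed=.02); f=robot.read_force()[2]-f0; zz=robot.read_position()[2]
        log.append((round(zz*1000,1),round(float(f),1)))
        if f>2 and touched is None: touched=zz
        if f>22 or (touched and touched-zz>.006 and f>14): break
    robot.servo_line([x,y,.10],speed=.1)
    print(k,log,"t",robot.read_t())
E
python3 - <<'E'
from h import *
robot.movej([93.86,-8,-16,0,-82,-16.5]); robot.move_gripper(0.0)
robot.movej([40,-8,-16,0,-82,57]); print(robot.read_position(),robot.read_t())
x,y=w(SEC['px']); robot.goto([x,y,.18],rot(TH-np.pi/2)); print(robot.read_position(),robot.read_t(),robot.read_grip_width())
press('px')
p,d=robot.grab_frame("scene"); cv2.imwrite("pics/s1.png",cv2.resize(p[180:340,120:300,::-1],None,fx=3,fy=3,interpolation=2)); print(heights(cloud("scene",d)))
E
```

```text
[0.41075868 0.09481709 0.35196488] 4.1
[0.58185169 0.19771249 0.18119447] 5.125 0.0013902702923090512
px [(np.float64(64.2), -0.4), (np.float64(63.0), -0.7), (np.float64(61.9), -0.8), (np.float64(60.9), -0.4), (np.float64(60.4), 4.0), (np.float64(59.4), 5.8), (np.float64(58.2), 3.5), (np.float64(56.8), 0.6), (np.float64(55.5), 0.4), (np.float64(54.8), -0.3), (np.float64(53.9), 0.0), (np.float64(52.9), -0.7), (np.float64(52.4), 3.6), (np.float64(52.2), 11.0), (np.float64(52.2), 18.5)] t 10.5167
{'px': (52.5, 205), 'mx': (60.6, 240), 'py': (60.4, 206), 'my': (59.9, 167), 'mid': (50.3, 28), 'c1': (52.6, 26), 'c2': (52.4, 37), 'c3': (52.2, 22), 'c4': (52.9, 27)}
```

View pics/s1.png

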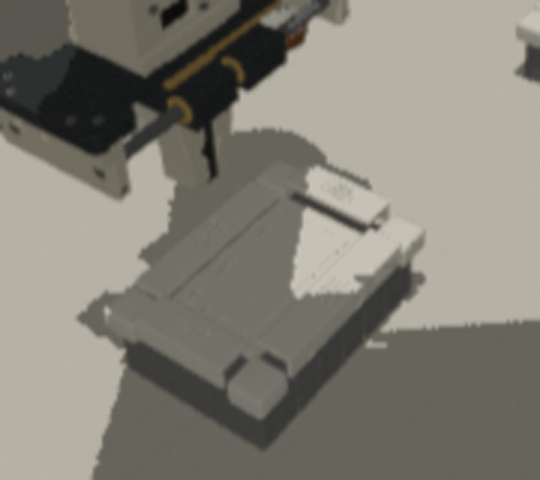

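The +x section (about (230,215) in the crop) now lies flush: the force curve shows the snap and the stop, and depth reads 52.5 mm. The box hasn't moved, so I'll press the other three.

Run:
```python
from h import *
for k in('mx','py','my'): press(k)
robot.servo_line([*w(SEC['my']),.2],speed=.2)
robot.goto([.42,.05,.33],robot.read_tcp_rot())
for n in("scene","top"):
    p,d=robot.grab_frame(n); P=cloud(n,d); print(n,heights(P))
    L=local(P); L=L[(abs(L[:,0])<.075)&(abs(L[:,1])<.095)&(L[:,2]>.045)&(L[:,2]<.075)]; print(cv2.minAreaRect((L[:,:2]*1000).astype(np.float32)))
    if n=="scene": cv2.imwrite("pics/s2.png",cv2.resize(p[100:340,100:400,::-1],None,fx=2.4,fy=2.4,interpolation=2))
print(robot.read_t())
```

```text
mx [(np.float64(64.3), 0.0), (np.float64(63.1), 0.8), (np.float64(62.0), -0.5), (np.float64(60.9), -0.0), (np.float64(60.4), 6.5), (np.float64(59.3), 5.9), (np.float64(58.2), 3.6), (np.float64(56.9), 1.1), (np.float64(55.7), -0.4), (np.float64(54.8), 1.2), (np.float64(53.9), 0.3), (np.float64(53.0), -0.2), (np.float64(52.3), 4.2), (np.float64(52.2), 15.4)] t 15.725
py [(np.float64(64.3), 0.5), (np.float64(63.1), 0.5), (np.float64(61.9), 0.0), (np.float64(60.9), 0.8), (np.float64(60.4), 3.9), (np.float64(59.4), 6.4), (np.float64(58.2), 3.4), (np.float64(56.8), 1.5), (np.float64(55.6), 0.3), (np.float64(54.8), 1.0), (np.float64(53.9), 0.9), (np.float64(52.9), 0.5), (np.float64(52.3), 4.7), (np.float64(52.2), 13.4), (np.float64(52.2), 20.8)] t 22.1333
my [(np.float64(64.3), 0.3), (np.float64(63.1), 0.1), (np.float64(61.9), 0.9), (np.float64(60.9), 0.3), (np.float64(60.4), 3.6), (np.float64(59.4), 5.8), (np.float64(58.2), 3.6), (np.float64(56.8), 0.7), (np.float64(55.6), 0.9), (np.float64(54.8), 0.1), (np.float64(53.9), 0.8), (np.float64(52.9), 0.1), (np.float64(52.3), 3.9), (np.float64(52.2), 12.9), (np.float64(52.1), 22.7)] t 27.6833
scene {'px': (52.6, 198), 'mx': (52.5, 237), 'py': (52.8, 155), 'my': (52.5, 104), 'mid': (50.0, 26), 'c1': (52.5, 30), 'c2': (52.6, 39), 'c3': (52.2, 21), 'c4': (52.7, 23)}
((-1.0776710510253906, -0.652496337890625), (151.38438415527344, 112.58523559570312), 89.92072296142578)
top {'px': (52.9, 116), 'mx': (52.4, 120), 'py': (52.5, 70), 'my': (52.7, 64), 'mid': (51.3, 13), 'c1': (53.4, 14), 'c2': (54.3, 15), 'c3': (53.0, 14), 'c4': (None, 0)}
((0.051483154296875, 0.165985107421875), (150.18606567382812, 110.34475708007812), 89.78890991210938)
29.2417
```

View pics/s2.png

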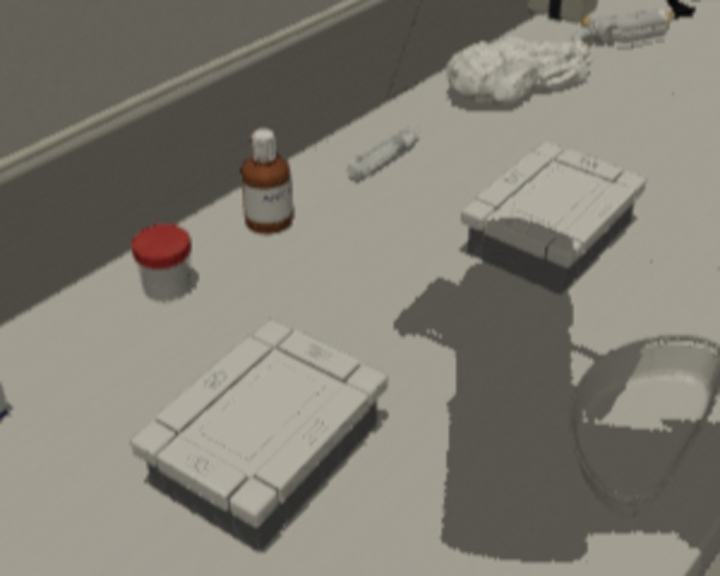

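The box lid (centre about (260,420)) is flush all round, and the jar, bottle, syringe and shut box stand where they were. I'm handing in.

```bash
python3 -c "
from rig import robot
print(robot.job_done())"
```

```text
the job is handed in; nothing more can be done
None
```

The lid is shut on all four sides, and I handed the job in at about 29 s of the 45 s allowed. All four rim sections stood proud at about 60.5 mm in both cameras. I pressed each one with the shut fingertips until it snapped and met its stop at about 52.2 mm. The highest vertical force I read was about 23 N.

- **Lid:** the last depth check reads all four sections at 52.4–52.9 mm in both cameras, flush with the corners.
- **Box position:** its outline moved by less than 1 mm between the first and last pictures.
- **Other things:** the shut box, jar, bottle and syringe look untouched in the last picture. I judged this by eye and did not measure it.
- **Disagreements:** one corner had no depth reading in the last top view, where the arm probably hid it. The scene camera reads that corner at 52.7 mm. The two cameras differ by 1–2 mm elsewhere, about as much as the calibration allows.

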